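# Free the sagging bolt and hold the cage gate ajar

### The job

The barrel bolt on the clean-parts cage has worked loose and sags, so the notch behind its nose has dropped onto the bent-up lip of the keeper. Lift the bolt so that its nose rides over the lip while you draw it right out of the keeper without wrenching it, then swing the self-closing gate out and finish still holding it ajar, about a hand's breadth (100 mm) open at its free edge, so that a colleague can pass a mask in. Leave everything else on the bench where it is.

Things in the scene. Friction and masses are not known exactly. Their poses are not given: they have to be found in the camera images.
- cage: Fixed grey steel cage, 410 mm wide (its y), 240 mm deep (its x), 246 mm high, with a mesh roof and a mesh gate in its front. Origin: on the bench at the front face, 180 mm from its hinge-side and 230 mm from its keeper-side end. x points into the cage, so the gate looks along -x and opens towards -x; y along the front from hinge to keeper; z up. The gate's upright hinge line is in the front face at y = -150 mm.
- gate_edge (a point): Top corner of the gate's free edge, in the gate's front face, 315 mm from the hinge line, 234 mm above the bench. Turns with the gate: y points along the gate from hinge to free edge, x into the cage, z up.
- bolt_plate (a joint): Lift angle, rad, of the bolt's brass backing plate with the bolt in it, about bolt_pivot. 0: sagging, nose 0.07 rad below level (it rests so by its weight, and starts so); stop at 0.09. The nose clears the lip from about 0.04, i.e. the knob raised 4 to 5 mm (the nose rises 1.8 times as much); at the stop the knob is raised 10 mm. Under 4 N at the knob lifts it.
- bolt (a joint): How far the bolt is drawn back, m, along its own axis towards the gate's hinge: starts 0 to 0.003, stop at 0.045; the nose is clear of the keeper from 0.030. Friction about 1 N; it stays where it is left. While the bolt sags it is caught by the lip at about 0.004.
- knob_grip (a point): Where to take the knob: on the free part (39 mm) of its shank, 14 mm from the black ball (20 mm) on its end. The shank is a round steel pin 12 mm thick standing out level from the bolt, square to the gate. 54 mm in front of the gate's face, about 200 mm above the bench; nothing below or beside it; the cage's roof is 46 mm higher. Axes the bolt's: y along the bolt to the nose, -x out to the ball, z up.
- bolt_nose (a point): Centre of the end of the bolt's nose (16 mm round steel). The bolt's underside is notched 8 mm deep from 34 to 20 mm behind this point (shoulder of the nose at 20 mm). Axes as the bolt's.
- keeper_lip (a point): Middle of the top edge of the keeper's bent-up lip (3 mm thick, standing 10 mm above the bed), under the bolt, sitting in the bolt's notch at the start and overlapping the nose's shoulder by about 7 mm. Axes as the cage's.
- helmet: Bystander: grey flying helmet with a black visor, 250 mm across and high. Origin under its middle.
- mask: Bystander: black rubber oxygen mask with a hose stub, 100 mm across, 78 mm high; it stands in front of the gate where the gate would hit it if opened beyond about 0.75 rad. Origin under its middle.
- connector: Bystander: black hose connector, 42 mm across, 58 mm high. Origin under its middle.
- collar: Bystander: grey collar ring, 40 mm across, 20 mm high. Origin under its middle.
- seal_ring: Bystander: black seal ring, 48 mm across, 6 mm high. Origin under its middle.
- valve_cap: Bystander: blue and black valve cap, 42 mm across, 18 mm high. Origin under its middle.
- screwdriver: Bystander: screwdriver with a yellow handle, lying on the bench.
- bolt_pivot (a point): The rear screw of the bolt's backing plate, on which plate and bolt turn up and down: on the gate's face, 110 mm from the knob towards the gate's hinge, 14 mm above the bolt's axis. Axes as the gate's.
- gate_swing (a joint): Opening angle of the gate, rad: 0 shut (where it starts), grows as the free edge swings out of the front face; stop at 1.3. A spring shuts it, with about 3 N at the knob. 0.32 rad is 100 mm at the free edge. The knob stands 250 mm from the hinge line (along the gate) when the bolt is home.
- gate: The mesh gate with all that it carries (bolt plate, bolt and knob): grey 20 mm frame, 200 mm high, lower edge 26 mm above the bench. Origin at bench height under its front face, 150 mm from the hinge line; y from the hinge along the gate to its free edge, x into the cage.
- keeper (a point): Brass keeper folded from 3 mm strap, fixed on the cage's front beside the gate's free edge: a bed under the nose, a front cheek 37 mm high that keeps the nose (and so the gate) from swinging out; open at the top and towards the gate. The gate-side edge of its bed is bent up as a lip. This point: middle of the bed's top face. Axes as the cage's.

How it is judged:
By the outcome, as a careful person would: the job done as asked, in the order asked, and still so for the second after the job is handed in, while the arm keeps its last pose, push and grip.
It also fails if it takes over 38 s, if anything falls off the work surface, if the arm or the gripper's body presses on something with over 40 N, if the wrist force passes 120 N, or if a joint passes its speed limit or range.

### The arm

A 6-joint arm with a two-finger parallel gripper is mounted at the origin on the work surface. World frame = base frame: x ahead of the robot, y to its left, z up, the work surface at z = 0. Lengths are in mm, angles in rad, forces in N, time in s.
With the tool pointing down it reaches from about 400 to 925 mm from the base axis. Payload 3.4 kg.
Tool frame: the origin (TCP) lies between the finger pads; the fingertips stand 19 mm ahead of it and the grasp point (between the pads) is the TCP; z points along the fingers, y is the direction in which the jaws open and shut (so a half turn about z gives the same grasp; the last joint's range is limited). The gripper opens to 85 mm and grips with 20 to 120 N. Pads are 22 mm wide; open, the fingers measure 114 mm over their backs; the gripper's body (76 mm by 85 mm) begins 54 mm behind the grasp point. The pads swing forward as they close: fully open they stand 13 mm farther back than shut.
Start: joints at [-1.296, 0.307, 1.506, -0, 1.328, -0.073], TCP at [196.494, -540.39, 250.305] pointing down, gripper open.
Joint ranges: [-3.12, 3.12], [-1.05, 2.28], [0.14, 2.33], [-1.42, 4.57], [0.1, 2.73], [-2.68, 2.68]. Speed limits (rad/s): [2.57, 2.57, 3.14, 3.14, 3.14, 3.14].

### API

Orientations are given as a unit quaternion [x, y, z, w].
In Python, from plant import manip gives the robot as it stands.
- The arm moves only by the shell command python3 -m jog 'ROWS' [FORCE]. ROWS is JSON, a list of rows, each a list of 7 numbers: the turn, a rotation vector about the tool's x, y, z in degrees, then the shift along the tool's x, y, z in cm, then the opening in per cent of the stroke, from 0 (shut) to 100 (fully open). A call has 1 to 12 rows; each row is the pose to reach, as a shift and turn from the pose commanded when the call began, along the tool's axes at that moment; what a row does not reach only later rows make up. A row lasts 1/10 s, in which the tool goes at most 50 mm and 8.59 degrees, less where a joint would pass 70% of its speed; a pose out of reach is approached as far as the arm can. A call with a gripper value outside its range is refused whole. The fingers move at their own pace and stop on an object; FORCE is the grip in N (left out, the last holds). Time passes only in rows, so rows that repeat a pose let the fingers close. It gives the time, the measured TCP pose, the force and the opening at its end, in the units of the state.
- manip.get_state(): the state, without advancing time (a new reading comes with each control period).
- manip.snapshot(name): name is "scene" or "top" or "wrist"; returns a dict with "image" (480x640x3 uint8, blue, green, red), "z_map" (480x640 float32, mm along the optical axis (not along the pixel's ray), 0 where there is no reading), "intrinsics" (3x3 intrinsics, pixels), "world_from_camera" (4x4, takes a point from camera to world coordinates). Camera axes: x right, y down, z forward; pixel columns grow to the right and rows downward; lengths in mm; the calibration is good to about 2 mm. A picture is of the moment at which its call begins.
- manip.finish_job(): hands the job in, once; it reports no verdict.
Trained networks look in the newest picture that a camera, given by its name, has taken for a name from the list of things; names that differ only in an ending like _2 or _b are one class to them, and where a whole thing is asked for, a point or a joint stands for the part that bears it (a point fixed in the world has none). Each returns a list of dicts, best first, with "p" (0 to 1); they miss things now and then, are a little off and sometimes report something else, mostly with a low value. They report only what shows in the picture. A call takes as long as a camera call.
- manip.find_in(query, camera): "at" ([x, y, z] in mm, in the coordinates of the camera as it stood for that picture, good to about 4 mm: the middle of the surface that is visible of it).
The state is a dict: "clock": time; "q": joint angles; "qd": joint speeds; "joint_torque": joint torques, N m; "position": TCP position; "orientation": TCP orientation; "contact_force": force on the tool from outside, world axes, zero at the start; "moment": the same for the moment, N m; "opening": finger opening in mm.
Only numpy, scipy, OpenCV 4.12 (cv2) and the standard library are available. Lean on these libraries where they do the work, as an engineer would, in place of code of your own. Each camera call takes 0.05 s, during which the arm holds its last target. There are 200 camera calls.

## Working session

There is one attempt and no reset: what is moved stays moved. The work goes in short steps, Python scripts to look and compute and a shell command to move; the robot and the scene stay as the last step left them, time stands still between calls to the robot, and variables do not carry over. Pictures are saved under pics/ and viewed, about 8 in all and at most 12, crops included, and the job is handed in when it is done.

```bash
mkdir -p pics; ls
cat > h.py <<'E'
import numpy as np, cv2
from plant import manip
def snap(c,name=None):
    s=manip.snapshot(c)
    if name: cv2.imwrite(f'pics/{name}.png',s['image'])
    return s
def world(s,p): return (s['world_from_camera']@np.append(p,1))[:3]
def pix(s,w):
    p=np.linalg.inv(s['world_from_camera'])@np.append(w,1); q=s['intrinsics']@p[:3]; return q[:2]/q[2]
def pw(s,u,v):
    z=float(s['z_map'][int(v),int(u)]); k=s['intrinsics']
    return world(s,[(u-k[0,2])/k[0,0]*z,(v-k[1,2])/k[1,1]*z,z])
def find(s,c,names):
    for n in names:
        for d in manip.find_in(n,c)[:2]:
            w=world(s,d['at']); print(c,n,round(d['p'],2),w.round(0),pix(s,w).round(0))
E
python3 - <<'E'
from h import *
for c in('scene','top'):
    s=snap(c,c+'0'); print(c,s['world_from_camera'].round(2).tolist())
    find(s,c,['knob_grip','bolt_nose','keeper','keeper_lip','gate_edge','gate','cage','mask','bolt_pivot','helmet'])
print(manip.get_state())
E
```

```text
pics
scene [[-0.49, 0.6, -0.63, 1080.91], [0.87, 0.33, -0.37, 237.69], [-0.01, -0.73, -0.69, 766.17], [0.0, 0.0, 0.0, 1.0]]
scene knob_grip 0.78 [508. 158. 209.] [459. 262.]
scene knob_grip 0.4 [ 403. -253.   21.] [290. 230.]
scene bolt_nose 0.87 [510. 161. 210.] [460. 263.]
scene bolt_nose 0.47 [548. 171. 215.] [459. 278.]
scene keeper 0.64 [572. 305. 181.] [538. 336.]
scene keeper_lip 0.55 [573. 308. 180.] [540. 337.]
scene gate_edge 0.72 [546. 174. 213.] [462. 279.]
scene gate_edge 0.64 [507. 161. 210.] [461. 262.]
scene gate 0.74 [573. 307. 182.] [540. 337.]
scene gate 0.68 [548. 168. 216.] [458. 277.]
scene cage 0.9 [571. 307. 177.] [539. 337.]
scene mask 0.85 [665.  -3.  56.] [328. 346.]
scene bolt_pivot 0.79 [552. 171. 217.] [459. 279.]
scene bolt_pivot 0.33 [ 443. -347.    9.] [249. 231.]
scene helmet 0.84 [ 707. -341.  178.] [154. 248.]
top [[-0.02, -0.99, 0.1, 439.6], [-1.0, 0.02, -0.01, -84.73], [0.01, -0.1, -1.0, 1116.08], [0.0, 0.0, 0.0, 1.0]]
top knob_grip 0.87 [499. 158. 206.] [184. 253.]
top bolt_nose 0.97 [500. 156. 210.] [185. 252.]
top bolt_nose 0.54 [560. 176. 199
[... 403 characters left out ...]
.   11.] [423. 310.]
{'clock': 1.1, 'q': array([-1.29553531e+00,  3.06753018e-01,  1.50640224e+00, -1.28027874e-05,
        1.32840180e+00, -7.35505716e-02]), 'qd': array([-0.00018916,  0.00067838, -0.00049333,  0.00139039, -0.0012989 ,
       -0.00035026]), 'joint_torque': array([ 6.04858324e-04, -4.57500458e+01, -2.52337271e+01, -1.30643216e-04,
        8.91774907e-04,  7.57462999e-06]), 'position': array([ 196.46983627, -540.39357226,  250.33099519]), 'orientation': array([ 9.84829554e-01,  1.73524490e-01, -4.39072471e-06,  1.83332382e-05]), 'contact_force': array([0.45588929, 1.15942925, 0.62956884]), 'moment': array([-0.03506486, -0.03945924, -0.06571652]), 'opening': 85.49592164301829}
```

View pics/scene0.png

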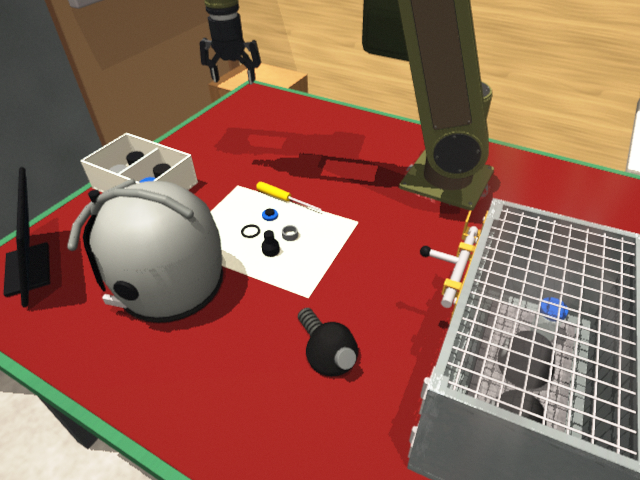

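View pics/top0.png

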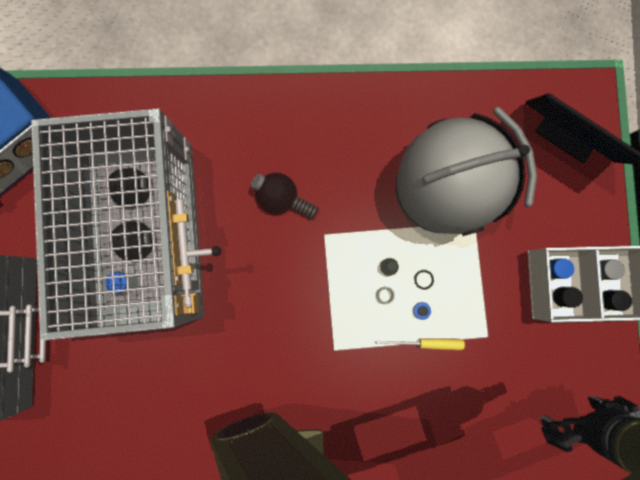

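The scene view has the cage at right, with the ball at about (425,251) and the shank running to (458,262). The mask stands at (330,345), clear of the gate's small swing. In the top view the ball is at (217,251), and the shank runs left to about (190,252). The gate faces −y, its hinge is at the far end (top) and the keeper is near (185,300).

Run:
```python
from h import *
s=snap('top'); z=s['z_map'];k=s['intrinsics']
v,u=np.mgrid[0:480,0:640]
P=np.stack([(u-k[0,2])/k[0,0]*z,(v-k[1,2])/k[1,1]*z,z,np.ones_like(z)],-1)@s['world_from_camera'].T
m=(z>0)&(P[...,2]>238)&(P[...,2]<256)&(u<260)&(v>90)&(v<350)
q=P[m][:,:2].astype(np.float32); r=cv2.minAreaRect(q); print(r,cv2.boxPoints(r).round(0).tolist())
f=[]
for x in range(430,770,10):
    a=q[abs(q[:,0]-x)<4]
    if len(a)>5: f.append((x,a[:,1].min()))
f=np.array(f);print(f.round(0).tolist()); 
# knob: points above 185 in window
w=(z>0)&(P[...,2]>180)&(u>192)&(u<226)&(v>238)&(v<264)
k_=P[w]; print(len(k_))
for yy in range(100,180,6):
    a=k_[abs(k_[:,1]-yy)<3]
    if len(a): print(yy,len(a),a[:,:3].mean(0).round(1),a[:,0].min().round(1),a[:,0].max().round(1),a[:,2].max().round(1))
```

```text
((559.3047485351562, 302.71661376953125), (410.80303955078125, 243.71621704101562), 4.211217880249023) [[346.0, 409.0], [363.0, 166.0], [773.0, 196.0], [755.0, 439.0]]
[[430.0, 171.0], [440.0, 172.0], [450.0, 173.0], [460.0, 174.0], [470.0, 175.0], [480.0, 175.0], [490.0, 176.0], [500.0, 177.0], [510.0, 177.0], [520.0, 179.0], [530.0, 179.0], [540.0, 180.0], [550.0, 180.0], [560.0, 181.0], [570.0, 183.0], [580.0, 183.0], [590.0, 184.0], [600.0, 185.0], [610.0, 185.0], [620.0, 185.0], [630.0, 186.0], [640.0, 187.0], [650.0, 188.0], [660.0, 189.0], [670.0, 189.0], [680.0, 190.0], [690.0, 191.0], [700.0, 191.0], [710.0, 193.0], [720.0, 193.0], [730.0, 193.0], [740.0, 194.0], [750.0, 195.0], [760.0, 196.0]]
199
100 32 [502.3 100.1 207. ] 493.4 511.2 211.8
106 19 [501.3 105.9 204.6] 493.8 509.2 207.6
112 20 [501.1 111.6 203.9] 495.8 507.6 207.0
118 21 [500.6 118.  204.4] 495.9 505.6 206.8
124 18 [500.9 124.3 204. ] 496.1 506.1 208.9
130 21 [499.7 130.1 203.4] 494.4 506.2 207.7
136 19 [499.  136.2 204.2] 494.5 504.2 207.5
142 12 [499.4 141.2 204.4] 494.5 504.3 207.7
```

```bash
python3 -m jog '[[0,0,0,0,0,-5,100]]'
python3 - <<'E'
from h import *
from scipy.spatial.transform import Rotation as R
st=manip.get_state(); print(st['clock'],R.from_quat(st['orientation']).as_matrix().round(3))
E
```

```text
clock: 1.25
position: [195.0, -535.3, 293.2]
orientation: [0.985, 0.173, -0.001, -0.009]
contact_force: [0.6, -0.3, -1.8]
opening: 85.1
1.25 [[ 0.94   0.342 -0.005]
 [ 0.342 -0.94   0.017]
 [ 0.001 -0.018 -1.   ]]
```

```bash
python3 -m jog '[[0,0,-45,33.6,-24,0,100],[0,0,-45,33.6,-24,0,100],[0,0,-45,33.6,-24,0,100],[0,0,-45,33.6,-24,0,100],[0,0,-45,33.6,-24,0,100],[0,0,-45,33.6,-24,0,100],[0,0,-45,33.6,-24,0,100],[0,0,-45,33.6,-24,0,100],[0,0,-45,33.6,-24,0,100],[0,0,-45,33.6,-24,0,100],[0,0,-45,33.6,-24,0,100]]'
```

```text
clock: 2.35
position: [429.9, -200.5, 300.3]
orientation: [0.843, 0.537, -0.001, 0.0]
contact_force: [0.2, -0.5, 0.2]
opening: 85.6
```

```bash
python3 -m jog '[[0,0,-29.2,32.1,-7.2,0,100],[0,0,-29.2,32.1,-7.2,0,100],[0,0,-29.2,32.1,-7.2,0,100],[0,0,-29.2,32.1,-7.2,0,100],[0,0,-29.2,32.1,-7.2,0,100],[0,0,-29.2,32.1,-7.2,0,100],[0,0,-29.2,32.1,-7.2,0,100],[0,0,-29.2,32.1,-7.2,0,100],[0,0,-29.2,32.1,-7.2,0,100]]'
python3 - <<'E'
from h import *
st=manip.get_state(); print(st['q'].round(2),st['position'].round(1))
s=snap('wrist','wr1')
find(s,'wrist',['knob_grip'])
print(pix(s,[500.7,121,201]),pix(s,[498.6,145,201]))
np.savez('wr1.npz',**{k:s[k] for k in('z_map','intrinsics','world_from_camera')})
z=s['z_map'];k=s['intrinsics'];v,u=np.mgrid[0:480,0:640]
P=np.stack([(u-k[0,2])/k[0,0]*z,(v-k[1,2])/k[1,1]*z,z,np.ones_like(z)],-1)@s['world_from_camera'].T
for yy in range(86,170,6):
    a=P[(z>0)&(abs(P[...,1]-yy)<2)&(P[...,2]>185)&(P[...,2]<225)&(abs(P[...,0]-500)<30)]
    if len(a): print(yy,len(a),np.median(a,0).round(1),a[:,0].min().round(1),a[:,0].max().round(1),np.percentile(a[:,2],97).round(1))
E
```

```text
clock: 3.25
position: [500.9, 119.9, 300.0]
orientation: [0.681, 0.732, -0.001, 0.0]
contact_force: [-0.2, -0.1, -0.1]
opening: 85.3
[ 0.15  0.19  1.55 -0.    1.41  0.08] [500.9 119.9 300. ]
wrist knob_grip 0.6 [505. 160. 208.] [330. 175.]
[317.01489135 242.89004667] [316.2873493  199.49914282]
92 65 [502.2  92.8 206.4   1. ] 494.8 509.9 208.3
98 221 [502.4  98.1 208.2   1. ] 492.6 512.4 210.2
104 289 [502.  104.  206.6   1. ] 493.5 511.7 209.5
110 151 [501.6 110.1 204.9   1. ] 495.8 507.7 206.6
116 149 [501.1 115.9 204.7   1. ] 495.4 507.3 206.4
122 156 [500.7 122.1 204.8   1. ] 495.1 506.8 206.3
128 158 [500.3 128.  204.8   1. ] 494.7 506.3 206.6
134 166 [499.8 134.  204.9   1. ] 494.3 505.8 206.6
140 163 [499.4 140.  204.9   1. ] 493.9 505.4 207.0
146 220 [497.6 146.5 205.2   1. ] 470.2 504.9 210.2
152 354 [490.8 152.5 204.9   1. ] 470.1 512.6 210.3
158 871 [499.  158.1 207.3   1. ] 470.2 530.0 209.9
164 996 [499.7 164.  207.7   1. ] 470.1 530.0 210.4
```

View pics/wr1.png

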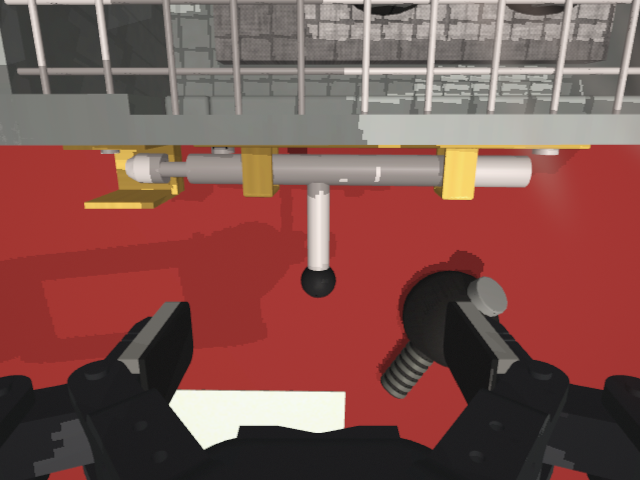

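The wrist view shows the shank running straight from about (318,190) to (318,265), with the ball at (318,281). The nose sits in the keeper at (145,170). The jaws straddle the shank.

```bash
python3 -c "
import numpy as np;print(np.load('wr1.npz')['world_from_camera'].round(2))"; python3 -m jog '[[0,0,0,0.15,0,5,80],[0,0,0,0.15,0,7.5,60],[0,0,0,0.15,0,9.95,50],[0,0,0,0.15,0,9.95,50],[0,0,0,0.15,0,9.95,50]]' 40
```

```text
[[ 1.0000e+00  7.0000e-02  2.0000e-02  4.9656e+02]
 [ 7.0000e-02 -9.6000e-01 -2.7000e-01  1.8831e+02]
 [-0.0000e+00  2.7000e-01 -9.6000e-01  4.2278e+02]
 [ 0.0000e+00  0.0000e+00  0.0000e+00  1.0000e+00]]
clock: 3.85
position: [500.7, 121.4, 201.1]
orientation: [0.682, 0.732, -0.0, -0.0]
contact_force: [0.7, -0.9, -0.2]
opening: 42.9
```

```bash
python3 -m jog '[[0,0,0,0,0,0,25],[0,0,0,0,0,0,5],[0,0,0,0,0,0,0],[0,0,0,0,0,0,0],[0,0,0,0,0,0,0],[0,0,0,0,0,0,0]]' 50
python3 - <<'E'
from h import *
st=manip.get_state(); print(st['contact_force'],st['moment'],st['opening'],st['position'])
E
```

```text
clock: 4.45
position: [501.6, 122.7, 202.4]
orientation: [0.681, 0.733, 0.001, 0.001]
contact_force: [-1.5, -1.4, 5.7]
opening: 9.8
[-1.53666444 -1.37431015  5.68610555] [-0.17938592  0.09174904 -0.07381723] 9.832077159448591 [501.56379163 122.73812185 202.39603145]
```

```bash
python3 -m jog '[[0,0,0,0,0,-0.2,0],[0,0,0,0,0,-0.45,0],[0,0,0,0,0,-0.7,0],[0,0,0,0,0,-0.7,0],[0,0,0,0,0,-0.7,0],[0,0,0,0,0,-0.7,0]]'
python3 - <<'E'
from h import *
st=manip.get_state(); print(st['contact_force'],st['moment'],st['opening'],st['position'])
s=snap('scene'); i=s['image'][210:350,400:600]; cv2.imwrite('pics/sc2.png',cv2.resize(i,None,fx=4,fy=4,interpolation=cv2.INTER_CUBIC))
snap('wrist','wr2')
E
```

```text
clock: 5.05
position: [499.9, 122.7, 207.2]
orientation: [0.681, 0.732, -0.001, -0.001]
contact_force: [-0.2, -2.4, -5.8]
opening: 10.0
[-0.15864306 -2.35562371 -5.82041848] [-0.30753854  0.26446966  0.04067808] 10.042895838722387 [499.89546187 122.66137311 207.24922098]
```

View pics/sc2.png

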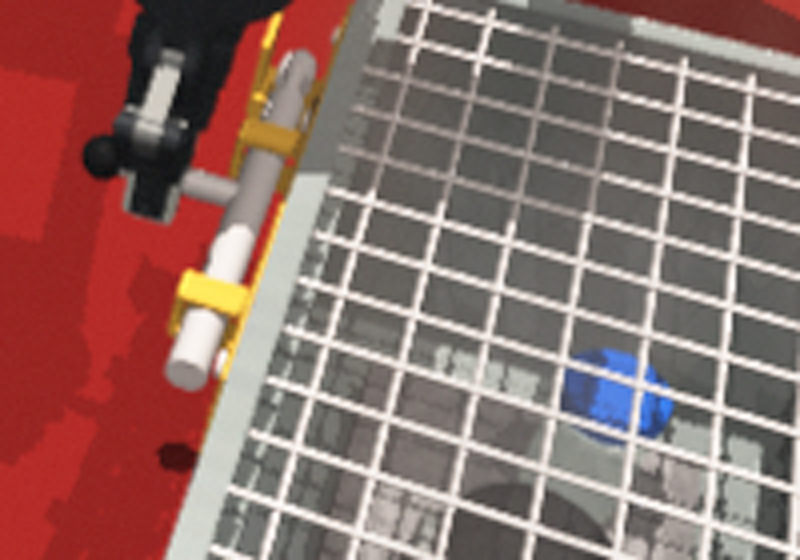

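The crop shows the fingers on the shank with the ball outside them. The lift looks marginal, so I'll raise it 2 mm more and check the nose rise by depth.

```bash
python3 -m jog '[[0,0,0,0,0,-0.1,0],[0,0,0,0,0,-0.2,0],[0,0,0,0,0,-0.2,0],[0,0,0,0,0,-0.2,0]]'
cat >> h.py <<'E'
def cloud(s):
    z=s['z_map'];k=s['intrinsics'];v,u=np.mgrid[0:480,0:640]
    P=np.stack([(u-k[0,2])/k[0,0]*z,(v-k[1,2])/k[1,1]*z,z,np.ones_like(z)],-1)@s['world_from_camera'].T
    return P[z>0][:,:3]
a=np.radians(4.21); XC=np.array([-np.sin(a),np.cos(a),0]); YC=np.array([-np.cos(a),-np.sin(a),0]); H=np.array([743,193.8,0])
def prof(s):
    d=cloud(s)-H; y=d@YC; x=d@XC; o=[]
    for t in range(160,365,8):
        m=(abs(y-t)<3)&(x>-26)&(x<-6)&(d[:,2]>165)&(d[:,2]<232)
        o.append((t,int(m.sum()),round(float(np.percentile(d[m,2],95)),1) if m.sum()>5 else None))
    return o
E
python3 - <<'E'
from h import *
print(prof(np.load('wr1.npz')))
s=snap('wrist','wr3'); print(prof(s))
st=manip.get_state(); print(st['contact_force'],st['position'])
E
```

```text
clock: 5.55
position: [500.3, 122.7, 209.6]
orientation: [0.681, 0.732, -0.0, -0.0]
contact_force: [-0.6, -2.8, -7.1]
opening: 10.0
[(160, 406, 214.5), (168, 278, 217.0), (176, 522, 217.4), (184, 640, 216.6), (192, 378, 212.2), (200, 376, 211.6), (208, 374, 211.1), (216, 369, 210.5), (224, 368, 210.0), (232, 369, 209.5), (240, 392, 208.8), (248, 450, 208.2), (256, 355, 207.8), (264, 366, 207.1), (272, 540, 210.6), (280, 469, 210.0), (288, 289, 205.4), (296, 345, 204.8), (304, 337, 204.4), (312, 333, 203.8), (320, 169, 203.2), (328, 432, 202.5), (336, 393, 202.1), (344, 291, 201.1), (352, 161, 183.9), (360, 204, 184.0)]
[(160, 1098, 215.7), (168, 526, 218.8), (176, 1534, 219.6), (184, 2280, 219.3), (192, 1067, 215.6), (200, 1078, 215.5), (208, 1082, 215.5), (216, 1096, 215.4), (224, 1099, 215.4), (232, 1092, 215.4), (240, 1166, 215.2), (248, 1402, 215.1), (256, 1090, 215.1), (264, 1094, 215.1), (272, 1741, 219.0), (280, 1465, 219.0), (288, 779, 217.8), (296, 1024, 215.1), (304, 1056, 214.9), (312, 1038, 214.9), (320, 554, 214.9), (328, 1376, 214.7), (336, 1328, 214.6), (344, 74, 210.9), (352, 48, 184.0), (360, 18, 183.1)]
[-1.43877752 -2.00821078 -7.6729346 ] [500.31537867 122.7331214  209.61636783]
```

The nose is up 12.5 mm and the bolt is nearly level, at about 0.064 rad of lift. Now I'll draw it.

```bash
python3 -m jog '[[0,0,0,0,0.4,0,0],[0,0,0,0,0.9,0,0],[0,0,0,0,1.4,0,0],[0,0,0,0,1.9,0,0],[0,0,0,0,2.4,-0.02,0],[0,0,0,0,2.9,-0.02,0],[0,0,0,0,3.4,-0.03,0],[0,0,0,0,3.8,-0.03,0],[0,0,0,0,3.8,-0.03,0],[0,0,0,0,3.8,-0.03,0]]'
python3 - <<'E'
from h import *
st=manip.get_state(); print(st['contact_force'],st['moment'],st['position'],st['opening'])
s=snap('wrist','wr4'); print(prof(s)[9:])
E
```

```text
clock: 6.6
position: [539.3, 125.6, 210.1]
orientation: [0.681, 0.732, 0.0, 0.0]
contact_force: [1.8, -2.9, -9.8]
opening: 10.1
[ 1.84415548 -2.88350709 -9.78738709] [-0.42570453  0.18269049 -0.07744726] [539.26247694 125.59646742 210.11531474] 10.140124648959427
[(232, 1094, 215.7), (240, 1093, 215.6), (248, 1091, 215.6), (256, 1094, 215.5), (264, 1074, 215.6), (272, 2282, 219.3), (280, 1505, 219.5), (288, 490, 218.5), (296, 1067, 215.5), (304, 27, 212.8), (312, 0, None), (320, 0, None), (328, 0, None), (336, 0, None), (344, 0, None), (352, 0, None), (360, 0, None)]
```

View pics/wr4.png

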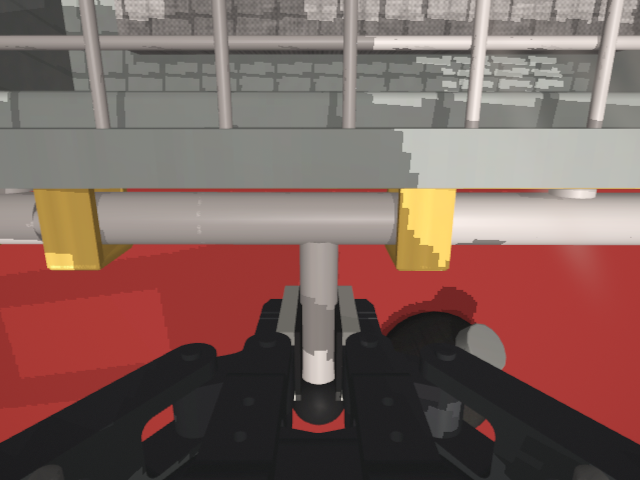

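The wrist view shows the bolt drawn: the nose end has moved from y≈346 to about 305 along the gate, out of the keeper and level. The shank is held at (318,330), inside the ball. Next I'll swing the gate about its hinge, turning the tool with it.

```bash
python3 -m jog '[[0,0,-2.3,-0.83,0.23,0,0],[0,0,-4.6,-1.65,0.49,0,0],[0,0,-6.9,-2.45,0.79,0,0],[0,0,-9.2,-3.25,1.11,0,0],[0,0,-11.5,-4.03,1.47,0,0],[0,0,-13.8,-4.8,1.86,0,0],[0,0,-16,-5.55,2.28,0,0],[0,0,-18.3,-6.28,2.73,0,0],[0,0,-18.3,-6.28,2.73,0,0],[0,0,-18.3,-6.28,2.73,0,0],[0,0,-18.3,-6.28,2.73,0,0]]'
python3 - <<'E'
from h import *
st=manip.get_state(); print(st['contact_force'],st['moment'],st['position'],st['opening'])
d=st['position']-H; print('angle',np.arctan2(d[1],d[0])-np.arctan2(-68.2,-203.7))
s=snap('top','top5'); C=cloud(s); 
# gate top frame: z~215-240, in front of cage face
d=C-H; y=d@YC; x=d@XC
for t in range(200,330,8):
    m=(abs(y-t)<3)&(x<-25)&(d[:,2]>216)&(d[:,2]<237)
    if m.sum()>2: print(t,m.sum(),np.median(x[m]).round(1),np.median(d[m,2]).round(1))
i=s['image'][90:350,20:320]; cv2.imwrite('pics/top5c.png',cv2.resize(i,None,fx=2.2,fy=2.2))
E
```

```text
clock: 7.75
position: [570.0, 66.1, 210.2]
orientation: [0.556, 0.831, 0.001, -0.001]
contact_force: [0.4, 4.2, -9.2]
opening: 10.3
[ 0.42692423  4.21878064 -9.1696158 ] [ 0.46499063  0.44100878 -0.12591225] [569.96940547  66.10902362 210.16056231] 10.322383861990351
angle 0.3126803606904338
200 179 -573.2 221.9
208 102 -571.9 219.6
216 30 -56.5 225.0
224 27 -57.8 225.3
232 22 -58.6 224.3
240 16 -60.0 224.9
248 11 -61.0 224.2
256 5 -60.7 222.6
328 4 -29.3 220.4
```

View pics/top5c.png

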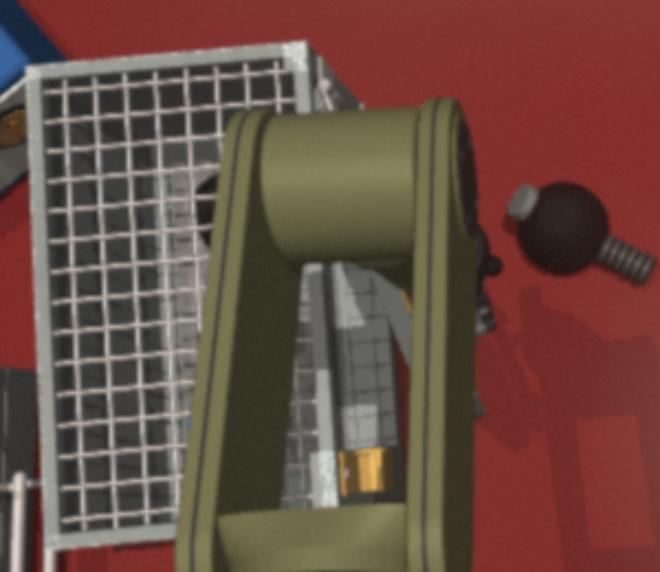

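The crop shows the gate ajar behind the forearm and the keeper empty at (365,470). I'll measure the gate angle from the wrist and scene views.

Run:
```python
from h import *
for c in('wrist','scene'):
    s=snap(c,c+'6'); d=cloud(s)-H; y=d@YC; x=d@XC
    m=(y>60)&(y<330)&(x<-5)&(x>-135)&(d[:,2]>223)&(d[:,2]<238)
    print(c,m.sum())
    # gate top rail: nearest band, per-y max x
    f=[]
    for t in range(60,320,10):
        k=m&(abs(y-t)<4)
        if k.sum()>4: f.append((t,round(float(np.percentile(x[k],5)),1),round(float(np.median(x[k])),1),round(float(np.percentile(x[k],95)),1),round(float(np.median(d[k,2])),1)))
    print(f)
    if len(f)>3: f=np.array(f); print('slope atan',[round(float(np.arctan(-np.polyfit(f[:,0],f[:,j],1)[0])),3) for j in(1,2,3)])
```

```text
wrist 66602
[(120, -39.0, -37.0, -33.5, 225.1), (130, -45.7, -34.4, -22.8, 225.5), (140, -46.6, -35.8, -24.7, 225.4), (150, -49.5, -38.7, -27.8, 225.4), (160, -100.8, -43.1, -31.2, 225.5), (170, -113.9, -47.2, -34.5, 225.6), (180, -107.5, -51.0, -37.6, 225.6), (190, -117.1, -55.0, -41.1, 225.6), (200, -108.6, -56.7, -44.1, 225.5), (210, -112.1, -58.6, -47.1, 225.4), (220, -72.0, -61.2, -50.3, 225.4), (230, -75.0, -64.5, -53.6, 225.4), (240, -78.3, -67.6, -56.7, 225.4), (250, -81.4, -70.8, -60.0, 225.4), (260, -84.6, -74.0, -63.2, 225.4), (270, -87.0, -76.6, -66.3, 225.3), (280, -79.7, -71.7, -67.9, 224.9)]
slope atan [0.175, 0.272, 0.278]
scene 1718
[(60, -18.8, -12.0, -5.8, 226.5), (70, -21.2, -13.8, -6.2, 226.6), (80, -24.0, -14.9, -5.7, 226.7), (90, -26.7, -17.2, -8.6, 226.6), (100, -31.1, -21.0, -11.8, 226.7), (110, -34.1, -23.6, -14.3, 226.5), (120, -40.3, -30.5, -18.7, 226.9), (130, -45.9, -34.0, -21.3, 227.0), (140, -46.5, -35.2, -24.9, 227.1), (150, -50.0, -38.9, -28.2, 226.9), (160, -53.7, -42.0, -30.9, 227.0), (170, -56.8, -46.0, -34.6, 226.7), (180, -59.9, -49.2, -37.9, 227.3), (190, -62.9, -51.5, -40.8, 227.0), (200, -65.4, -54.4, -44.7, 227.2), (210, -69.6, -58.0, -47.4, 226.7), (220, -72.9, -61.3, -50.5, 227.0), (230, -76.1, -65.2, -53.6, 226.9), (240, -79.2, -67.5, -57.6, 227.3), (250, -81.8, -70.8, -60.0, 227.0), (260, -84.8, -73.0, -63.1, 226.9), (270, -90.6, -77.9, -67.6, 227.0), (280, -92.4, -81.3, -70.0, 226.9), (290, -92.1, -80.7, -72.9, 227.0), (300, -92.3, -80.9, -75.3, 226.4)]
slope atan [0.317, 0.305, 0.303]
```

View pics/wrist6.png

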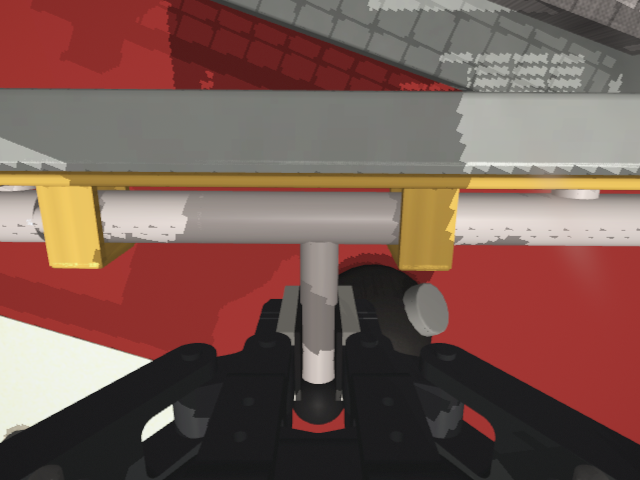

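The wrist view shows the shank still held at (318,330) and the gate rail turned about 0.31 rad, so the free edge is about 97 mm open. I'll nudge it 2 mm and check that it stays put.

```bash
python3 -m jog '[[0,0,-0.5,-0.2,0.05,0,0],[0,0,-0.5,-0.2,0.05,0,0],[0,0,-0.5,-0.2,0.05,0,0],[0,0,-0.5,-0.2,0.05,0,0],[0,0,-0.5,-0.2,0.05,0,0],[0,0,-0.5,-0.2,0.05,0,0],[0,0,-0.5,-0.2,0.05,0,0],[0,0,-0.5,-0.2,0.05,0,0]]'
python3 - <<'E'
from h import *
s=snap('scene','s7'); d=cloud(s)-H; y=d@YC; x=d@XC; f=[]
for t in range(140,290,5):
    k=(abs(y-t)<3)&(x<-5)&(x>-135)&(d[:,2]>223)&(d[:,2]<238)
    if k.sum()>4: f.append((t,np.percentile(x[k],95)))
f=np.array(f);p=np.polyfit(f[:,0],f[:,1],1); print(np.arctan(-p[0]),p)
st=manip.get_state(); e=st['position']-H; print('angle',np.arctan2(e[1],e[0])-np.arctan2(-68.2,-203.7),st['position'],st['contact_force'])
s=snap('wrist','w8'); d=cloud(s)
# shank seen between pads and bolt
find(s,'wrist',['mask','bolt_nose'])
E
```

```text
clock: 8.7
position: [571.5, 63.3, 210.1]
orientation: [0.552, 0.834, 0.0, -0.0]
contact_force: [-1.7, 4.6, -8.9]
opening: 10.4
0.32896655186880963 [-0.34137058 21.08534505]
angle 0.3274815959421242 [571.56642305  63.32469287 210.12824236] [-0.67292368  4.51210877 -8.39404718]
wrist mask 0.83 [649.  31.  56.] [400. 303.]
wrist mask 0.74 [556. 114. 228.] [339. 181.]
wrist bolt_nose 0.68 [569.  97. 215.] [354. 245.]
wrist bolt_nose 0.56 [ 389. -235.    8.] [  6. 425.]
```

View pics/s7.png

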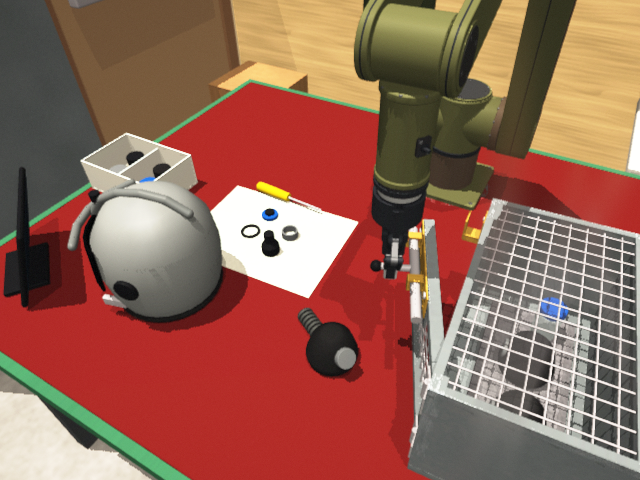

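The scene view shows the gate ajar with its free edge near (430,225) and the keeper empty at (475,225). The gripper holds the knob at (390,265). The mask at (330,345), the helmet and the small parts have not moved. The gate is at about 0.32 rad, so I'll hand in.

```bash
python3 -c "
from plant import manip
print(manip.finish_job())"
```

```text
the job is handed in; nothing more can be done
None
```

The bolt is out of the keeper, and the arm is still gripping the knob with the gate ajar at about 0.33 rad, roughly 103 mm at the free edge. I handed the job in at about 9 s of the 38 s allowed; no verdict came back.

- **Lift:** I gripped the knob's shank from above at 50 N and raised it about 8 mm. Wrist depth showed the nose up about 12 mm and the bolt nearly level before I drew it. My first lift (about 5 mm) looked marginal, so I added 2 mm.
- **Draw:** I drew the bolt about 39 mm. The measured wrist force stayed around 10 N, and depth showed the nose clear of the keeper.
- **Swing:** I swung the gate about its hinge, turning the tool with it. The first check gave about 0.31 rad (97 mm), so I nudged it 2 mm further. The last two checks, tool position and the scene camera's view of the gate rail, agreed at 0.327 and 0.329 rad.
- **Bystanders:** In the last scene picture the helmet, mask, screwdriver and small parts are where they started. I judged this by eye. The network's position for the mask varied by tens of mm between cameras, so I did not rely on it.

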